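# Fetch the spare belt pulley from behind the tins in the parts bay

### The arm

A 6-joint arm with a two-finger parallel gripper is mounted at the origin on the work surface. World frame = base frame: x ahead of the robot, y to its left, z up, the work surface at z = 0. Lengths are in m, angles in rad, forces in N, time in s.
With the tool pointing down it reaches from about 0.3 to 0.775 m from the base axis. Payload 14.6 kg.
Tool frame: the origin (TCP) lies at the very end of the fingers, on their centre line; the grasp point (between the pads) lies 19 mm behind it; z points along the fingers, y is the direction in which the jaws open and shut (so a half turn about z gives the same grasp; the last joint's range is limited). The gripper opens to 94 mm and grips with 3 to 60 N. Pads are 16 mm wide; open, the fingers measure 119 mm over their backs; the gripper's body (75 mm by 177 mm) begins 78 mm behind the grasp point.
Start: joints at [-1.402, 0.3, 1.521, -0, 1.321, -0.067], TCP at [0.128, -0.535, 0.205] pointing down, gripper open.
Joint ranges: [-3.03, 3.03], [-0.79, 2.21], [0.23, 2.52], [-1.04, 4.18], [0, 3.07], [-2.55, 2.55]. Speed limits (rad/s): [2.22, 2.22, 2.57, 3.14, 3.14, 3.14].

### API

Orientations are given as [roll, pitch, yaw] about the fixed x, y, z axes, in that order (R = Rz(yaw) Ry(pitch) Rx(roll)).
In Python, from station import ctrl, eyes gives the robot as it stands.
- The arm moves only by the tool jog_arm, never from a script. Its argument "moves" is a list of rows, each a list of 3 entries, a list of its own where there are three numbers: the shift along the world's x, y, z in mm, then the turn, a rotation vector about the world's x, y, z in units of 5 degrees (1.0 is 5 degrees), then the finger opening in mm, from 0 to 94. In form: [[[tx, ty, tz], [wx, wy, wz], jaw], ...]. A call has 1 to 5 rows; each row is the pose to reach, as a shift and turn from the pose commanded when the call began; what a row does not reach only later rows make up. A row lasts 1/12 s, in which the tool goes at most 41.7 mm and 7.16 degrees, less where a joint would pass 70% of its speed; a pose out of reach is approached as far as the arm can. A call with a gripper value outside its range is refused whole. The fingers move at their own pace and stop on an object; "squeeze" is the grip in N (left out, the last holds). Time passes only in rows, so rows that repeat a pose let the fingers close. It gives the time, the measured TCP pose, the force and the opening at its end, in the units of the state.
- ctrl.get_obs(): the state, without advancing time (a new reading comes with each control period).
- eyes.camera(name): name is "scene" or "side" or "wrist"; returns a dict with "frame" (384x512x3 uint8, red, green, blue), "vertical_fov" (degrees; the focal length in pixels is half the picture's height over the tangent of half this angle, whatever the lens; pixels are square), "cx", "cy" (the principal point, pixels), "k1" (the pictures are not rectified: a ray, as slopes to the right and down, at radius r is drawn at 1 + k1 r^2 times it, then the intrinsics apply), "eye" and "attitude" of the camera in the world; the wrist camera has in their place "hand_eye" (4x4, takes a point from camera to tool coordinates, whose origin is the TCP and whose axes are the flange's). Camera axes: x right, y down, z forward; pixel columns grow to the right and rows downward; lengths in m; the calibration is good to about 2 mm. A picture is of the moment at which its call begins: read the wrist's pose just before it. There is no depth.
- ctrl.hand_in(): hands the job in, once; it reports no verdict.
The state is a dict: "time_s": time; "qpos": joint angles; "joint_vel": joint speeds; "tau": joint torques, N m; "ee_pos": TCP position; "eef_rot": TCP orientation; "force": force on the tool from outside, world axes, zero at the start; "moment": the same for the moment, N m; "grip_width": finger opening in m.
Only numpy, scipy, OpenCV 4.12 (cv2) and the standard library are available. Lean on these libraries where they do the work, as an engineer would, in place of code of your own. Each camera call takes 0.05 s, during which the arm holds its last target.

### The job

Clear the red tin, the yellow oil bottle and the blue jar out of the green parts bay onto the cork mat, and only then fetch the aluminium belt pulley from behind them and set it flat, bore up, in the middle of the round black fitting mat. With the pulley there, put the tin, bottle and jar back in the bay, each centred on the pad of its own colour. Let go of each thing as you set it down, keep everything upright and leave the little white bobbin alone.

Things in the scene. Friction and masses are not known exactly. Their poses are not given: they have to be found in the camera images.
- red_tin: Red cylindrical grease tin with a steel-rimmed red lid, standing upright: 54 mm diameter, straight red side up to 96 mm, 102 mm tall in all, 0.15 to 0.3 kg. Origin: centre of its underside; z up its axis. Starts in the parts bay on any one of the three coloured pads, not necessarily its own.
- oil_bottle: Yellow oil bottle with a small black cap, upright: 54 mm diameter, straight side up to 92 mm, then a cone and cap, 116 mm tall in all, 0.13 to 0.25 kg. Origin: centre of its underside; z up its axis. Starts in the bay on any one of the three pads.
- blue_jar: Blue jar with a white screw cap (blue disc on top), upright: 54 mm diameter, straight side up to 92 mm, cap of 52 mm diameter above, 110 mm tall in all, 0.15 to 0.27 kg. Origin: centre of its underside; z up its axis. Starts in the bay on any one of the three pads.
- pulley: Aluminium belt pulley lying flat, its bore upwards: 56 mm diameter, 46 mm tall, a V groove low on its side (6 to 18 mm up), plain side above; 0.18 to 0.33 kg. Origin: centre of its underside; z up its axis. Starts at the back of the green parts bay, on its 3 mm floor: the bay's 40 mm high back wall is 18 mm behind it, and the tin, bottle and jar stand to its left, right and front with only about 13 mm of gap, too little for a finger.
- red_pad: Red round pad, 72 mm diameter, 2 mm thick, fixed on the floor of the green bay (its top 5 mm above the table): the red tin's own place. Origin: centre of its underside. The three pads lie 68 mm (centre to centre) from the pulley's starting place: one to its left, one to its right and one in front of it (towards the robot), 90 degrees apart, which is which varies. 
- yellow_pad: Yellow round pad, same size and mounting as the red one: the oil bottle's own place. Origin: centre of its underside. The green bay around the pads is a tray of 158 x 226 mm with side lips 14 mm high, 111 mm left and right of the pulley's place, turned by up to 15 degrees.
- blue_pad: Blue round pad, same size and mounting as the red one: the blue jar's own place. Origin: centre of its underside.
- side_mat: Rectangular cork mat, the side area: 300 mm along its own x, 120 mm along its own y, 3 mm thick, fixed on the table to the left or the right of the bay. Origin: centre of its underside. Its x axis runs roughly along the world's x, away from the robot.
- fitting_mat: Round black rubber fitting mat with a thin white ring (72 mm diameter) printed on it: 116 mm diameter, 3 mm thick, fixed on the table on the other side of the bay from the cork mat. Origin: centre of its underside.
- bobbin: Small empty white plastic bobbin, a bystander standing on the table between the bay and one of the mats: 32 mm diameter, 40 mm tall. Origin: centre of its underside.

How it is judged:
On the way, in this order (a step that is already met when the one before it is completed fails the run):
1. tin, bottle and jar all stand released on the cork mat, the pulley still in its place (within 40 mm) (x of red_tin in the frame of side_mat between -0.15 and 0.15 m and y of red_tin in the frame of side_mat between -0.06 and 0.06 m and z of each of red_tin, oil_bottle, blue_jar in the frame of side_mat below 0.01 m and angle between each of red_tin, oil_bottle, blue_jar's own z axis and vertical below 0.12 rad and linear speed of each of red_tin, oil_bottle, blue_jar below 0.02 m/s and contact force between the fingers and red_tin below 0.1 N and x of oil_bottle in the frame of side_mat between -0.15 and 0.15 m and y of oil_bottle in the frame of side_mat between -0.06 and 0.06 m and contact force between the fingers and oil_bottle below 0.1 N and x of blue_jar in the frame of side_mat between -0.15 and 0.15 m and y of blue_jar in the frame of side_mat between -0.06 and 0.06 m and contact force between the fingers and blue_jar below 0.1 N and distance of pulley from where it was at the start of the episode below 0.04 m), for 0.2 s.
2. the pulley lies released in the middle of the fitting mat (within 15 mm), the three still on the cork mat (x of red_tin in the frame of side_mat between -0.15 and 0.15 m and y of red_tin in the frame of side_mat between -0.06 and 0.06 m and z of each of red_tin, oil_bottle, blue_jar in the frame of side_mat below 0.01 m and angle between each of red_tin, oil_bottle, blue_jar, pulley's own z axis and vertical below 0.12 rad and linear speed of each of red_tin, oil_bottle, blue_jar, pulley below 0.02 m/s and contact force between the fingers and red_tin below 0.1 N and x of oil_bottle in the frame of side_mat between -0.15 and 0.15 m and y of oil_bottle in the frame of side_mat between -0.06 and 0.06 m and contact force between the fingers and oil_bottle below 0.1 N and x of blue_jar in the frame of side_mat between -0.15 and 0.15 m and y of blue_jar in the frame of side_mat between -0.06 and 0.06 m and contact force between the fingers and blue_jar below 0.1 N and horizontal distance between pulley and fitting_mat below 0.015 m and z of pulley in the frame of fitting_mat below 0.01 m and contact force between the fingers and pulley below 0.1 N), for 0.2 s.
At the end, for the whole second after the job is handed in: Tin, bottle and jar each stand upright and at rest on the pad of their own colour, centre within 14 mm of the pad's centre; the pulley lies flat and at rest on the fitting mat, centre within 15 mm of the mat's centre (horizontal distance between red_tin and red_pad below 0.014 m and z of red_tin in the frame of red_pad below 0.01 m and angle between each of red_tin, oil_bottle, blue_jar, pulley's own z axis and vertical below 0.12 rad and linear speed of each of red_tin, oil_bottle, blue_jar, pulley below 0.02 m/s and horizontal distance between oil_bottle and yellow_pad below 0.014 m and z of oil_bottle in the frame of yellow_pad below 0.01 m and horizontal distance between blue_jar and blue_pad below 0.014 m and z of blue_jar in the frame of blue_pad below 0.01 m and horizontal distance between pulley and fitting_mat below 0.015 m and z of pulley in the frame of fitting_mat below 0.01 m); the robot touches nothing.
It fails at once if the tin, bottle, jar or pulley is tipped by more than about 40 degrees (angle between any of red_tin, oil_bottle, blue_jar, pulley's own z axis and vertical above 0.7 rad).
It fails at once if the white bobbin is moved by more than 20 mm or tipped (distance of bobbin from where it was at the start of the episode above 0.02 m or angle between bobbin's own z axis and vertical above 0.4 rad).
It also fails if it takes over 144 s, if anything falls off the work surface, if the arm or the gripper's body presses on something with over 40 N, if the wrist force passes 120 N, or if a joint passes its speed limit or range.

## Working session

There is one attempt and no reset: what is moved stays moved. The work goes in short steps, Python scripts to look and compute and a tool call to move; the robot and the scene stay as the last step left them, time stands still between calls to the robot, and variables do not carry over. Pictures are saved under pics/ and viewed, and the job is handed in when it is done.

Besides the shell and the picture viewer there is one more tool, called after "Call:" as name(argument=value, ...) on one line, values as JSON. jog_arm: Moves the arm, as the interface text tells. Its arguments: {"type":"object","properties":{"moves":{"type":"array","items":{"type":"array"}},"squeeze":{"type":"number"}},"required":["moves"]}

```bash
ls; mkdir -p pics
python3 - <<'E'
from station import ctrl, eyes
import cv2
o=ctrl.get_obs()
for k,v in o.items(): print(k,v)
for n in ("scene","side","wrist"):
    c=eyes.camera(n)
    cv2.imwrite(f"pics/a_{n}.png",c["frame"][:,:,::-1])
    print(n,{k:v for k,v in c.items() if k!="frame"})
E
```

```text
pics
time_s 0.0
qpos [-1.40160176e+00  3.00461688e-01  1.52159132e+00 -1.69166618e-05
  1.32070058e+00 -6.65920467e-02]
joint_vel [-0.00024077 -0.00144377 -0.00015055 -0.00071992  0.00153795  0.00065209]
tau [-3.75242062e-04 -5.31805801e+01 -3.52741671e+01  7.08246650e-02
  2.43152253e-02 -5.69279723e-05]
ee_pos [ 0.12843624 -0.53451815  0.20488716]
eef_rot [-3.14043321e+00 -6.09024452e-05  2.35790778e-01]
force [-0.11797855 -0.15430886 -0.31098461]
moment [ 0.03264102 -0.0099727  -0.01679064]
grip_width 0.09380539894575658
scene {'vertical_fov': 55.68639965793761, 'cx': 263.8528189895555, 'cy': 188.88633213487273, 'k1': -0.09133859872501149, 'eye': array([0.93934539, 0.50078437, 0.83297359]), 'attitude': array([-2.47315838, -0.00811799,  2.52503916])}
side {'vertical_fov': 42.55574624158356, 'cx': 254.68537092203232, 'cy': 192.12713185748987, 'k1': -0.04780335615147586, 'eye': array([0.07083607, 0.78172096, 0.63376434]), 'attitude': array([-2.15517108, -0.01061338, -2.55305363])}
wrist {'vertical_fov': 62.68248806384028, 'cx': 256.94423872455997, 'cy': 184.9112785954089, 'k1': -0.006314507321541254, 'hand_eye': array([[ 5.98234573e-05, -9.73667863e-01, -2.27971245e-01,
         6.57105341e-02],
       [ 9.99999996e-01,  4.23939283e-05,  8.13517137e-05,
         8.05601858e-04],
       [-6.95449526e-05, -2.27971249e-01,  9.73667862e-01,
        -1.79221455e-01],
       [ 0.00000000e+00,  0.00000000e+00,  0.00000000e+00,
         1.00000000e+00]])}
```

View pics/a_scene.png

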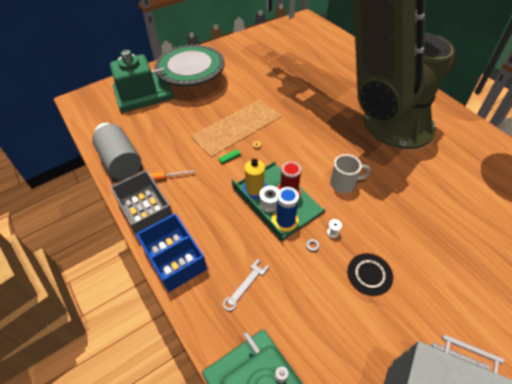

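View pics/a_side.png

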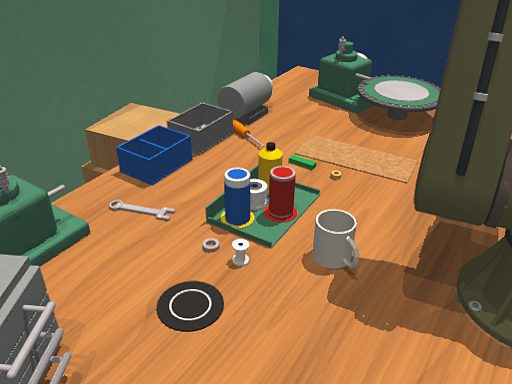

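View pics/a_wrist.png

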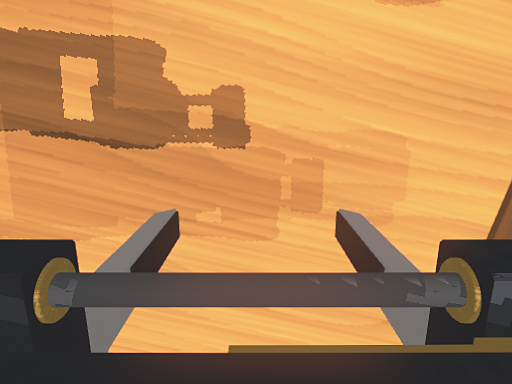

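The red tin is on the red pad at the front (scene 290,178). The blue jar is on the yellow pad at the left (287,208), and the bottle is at the right (255,178). The cork mat is at (237,127), the fitting mat at (370,273), the bobbin at (335,228) and a mug at (347,173). Next I'll write the helpers and measure these.

```bash
cat > h.py <<'E'
import numpy as np, cv2
from scipy.spatial.transform import Rotation as R
from station import ctrl, eyes
def get(n,save=None):
    o=ctrl.get_obs(); c=eyes.camera(n)
    c["f"]=c["frame"].shape[0]/2/np.tan(np.radians(c["vertical_fov"])/2)
    if n=="wrist":
        T=np.eye(4);T[:3,:3]=R.from_euler("xyz",o["eef_rot"]).as_matrix();T[:3,3]=o["ee_pos"]
        M=T@c["hand_eye"]; c["R"]=M[:3,:3];c["e"]=M[:3,3]
    else:
        c["R"]=R.from_euler("xyz",c["attitude"]).as_matrix();c["e"]=np.array(c["eye"])
    if save: cv2.imwrite(f"pics/{save}.png",c["frame"][:,:,::-1])
    c["hsv"]=cv2.cvtColor(c["frame"],cv2.COLOR_RGB2HSV)
    return c
def ray(c,uv):
    p=(np.atleast_2d(np.asarray(uv,float))-[c["cx"],c["cy"]])/c["f"]
    q=p.copy()
    for _ in range(20): q=p/(1+c["k1"]*(q**2).sum(1,keepdims=True))
    d=np.c_[q,np.ones(len(q))]@c["R"].T
    return d/np.linalg.norm(d,axis=1,keepdims=True)
def onz(c,uv,z):
    d=ray(c,uv); return c["e"]+d*((z-c["e"][2])/d[:,2])[:,None]
def proj(c,X):
    p=(np.atleast_2d(X)-c["e"])@c["R"]; q=p[:,:2]/p[:,2:]
    q=q*(1+c["k1"]*(q**2).sum(1,keepdims=True)); return q*c["f"]+[c["cx"],c["cy"]]
def tri(c1,u1,c2,u2):
    d1=ray(c1,u1)[0];d2=ray(c2,u2)[0]
    s=np.linalg.lstsq(np.c_[d1,-d2],c2["e"]-c1["e"],rcond=None)[0]
    a=c1["e"]+s[0]*d1;b=c2["e"]+s[1]*d2
    return (a+b)/2,np.linalg.norm(a-b)
def mask(c,lo,hi,box=None):
    m=cv2.inRange(c["hsv"],np.array(lo),np.array(hi))
    if box is not None:
        k=np.zeros_like(m);x0,y0,x1,y1=box;k[y0:y1,x0:x1]=255;m&=k
    return m
def big(m):
    cs,_=cv2.findContours(m,cv2.RETR_EXTERNAL,cv2.CHAIN_APPROX_NONE)
    return max(cs,key=cv2.contourArea)[:,0,:].astype(float)
def circ(P):
    A=np.c_[2*P[:,:2],np.ones(len(P))];s=np.linalg.lstsq(A,(P[:,:2]**2).sum(1),rcond=None)[0]
    return s[:2],np.sqrt(s[2]+s[0]**2+s[1]**2)
E
python3 - <<'E'
from h import *
s=get("scene");d=get("side")
for n,c in(("scene",s),("side",d)):
    for (nm,x0,y0,x1,y1) in ([("all",220,130,345,255),("fit",340,245,400,305),("mat",180,90,290,160)] if n=="scene" else [("all",195,130,345,280),("fit",150,270,230,335),("mat",290,130,425,190)]):
        im=c["frame"][y0:y1,x0:x1,::-1]; k=min(780/(x1-x0),590/(y1-y0))
        cv2.imwrite(f"pics/z_{n}_{nm}.png",cv2.resize(im,None,fx=int(k),fy=int(k),interpolation=cv2.INTER_NEAREST)); print(n,nm,int(k))
# fitting mat
for c,b in((s,(335,240,405,310)),(d,(145,270,235,340))):
    P=big(mask(c,(0,0,0),(180,255,60),b)); print("fit",circ(onz(c,P,0.003)))
for c,b in((s,(180,90,290,160)),(d,(285,130,425,190))):
    m=mask(c,(8,60,60),(20,170,255),b)
    cv2.imwrite("pics/m.png",m)
E
```

```text
scene all 4
scene fit 9
scene mat 7
side all 3
side fit 9
side mat 5
fit (array([0.49404222, 0.34059999]), np.float64(0.05345412988084243))
fit (array([0.49102661, 0.34132099]), np.float64(0.05668384272555272))
```

View pics/z_scene_all.png

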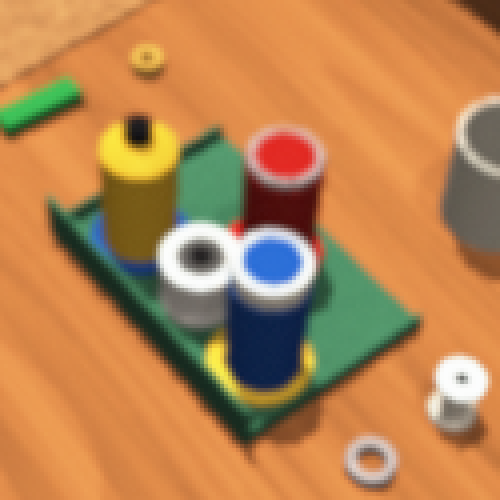

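View pics/z_side_all.png

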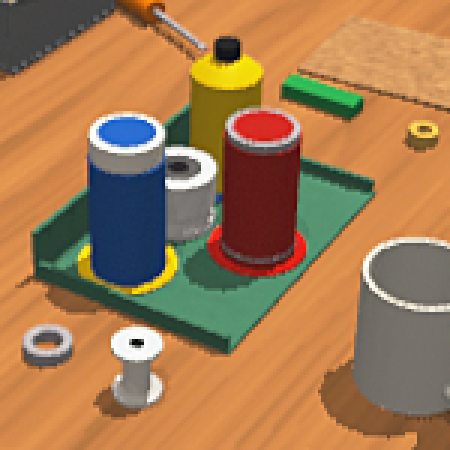

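View pics/z_side_mat.png

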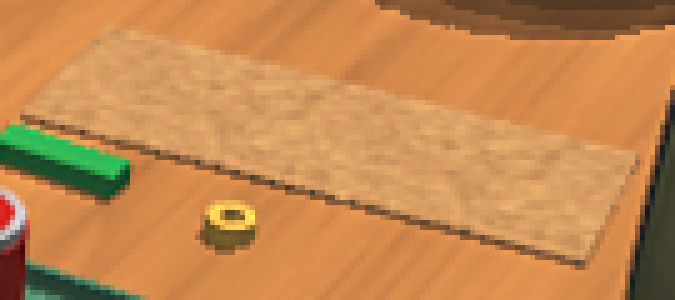

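View pics/z_scene_mat.png

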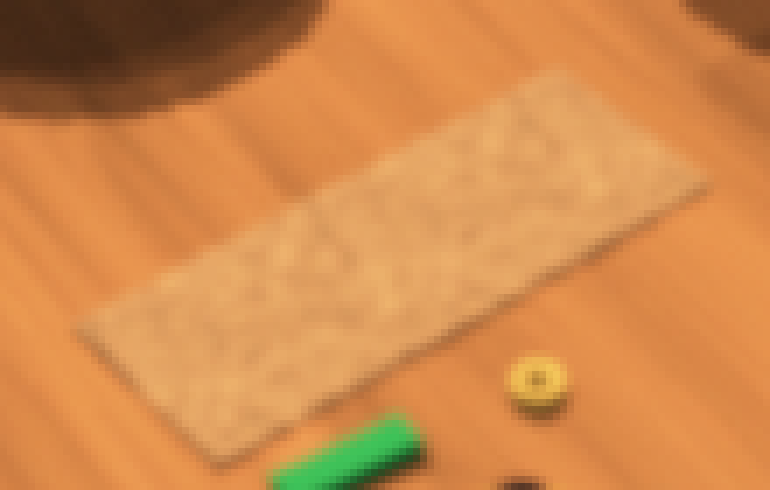

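Run:
```python
from h import *
np.set_printoptions(precision=4,suppress=True)
s=get("scene");d=get("side")
ms=[(259.3,99.4),(281.1,116.1),(211.7,156.6),(190.7,136.9)]
md=[(417.6,161.6),(406.6,182.9),(294.4,153.2),(312.6,135.4)]
# match corners: scene near-robot end is right/top
A=onz(s,ms,0.003)[:,:2];B=onz(d,md,0.003)[:,:2]
print("mat s",A,A.mean(0));print("mat d",B,B.mean(0))
for a in(A,B):
    v=(a[2]+a[3]-a[0]-a[1]);print("ang",np.degrees(np.arctan2(v[1],v[0])),np.linalg.norm(v)/2)
def cen(c,lo,hi,b):
    m=mask(c,lo,hi,b);P=big(m);return P.mean(0),P,cv2.minAreaRect(P.astype(np.float32))[0]
def topc(c,P):  # ellipse centre
    return np.array(cv2.fitEllipse(P.astype(np.float32))[0])
jobs={"red":((0,150,170),(8,255,255),(281,161,303,177),(270,165,297,178)),
"blue":((95,120,150),(120,255,255),(276,185,298,203),(225,166,250,182)),
"cap":((0,0,0),(180,255,60),(249,156,260,168),(262,140,280,152))}
for k,(lo,hi,b1,b2) in jobs.items():
    u=topc(s,cen(s,lo,hi,b1)[1]);v=topc(d,cen(d,lo,hi,b2)[1])
    print(k,u,v,*tri(s,u,d,v))
for k,u,v in(("pulley bore",(220+200/4,130+256/4),(195+183/3,130+167/3)),("bobbin",(220+461/4,130+378/4),(195+137/3,130+343/3)),
  ("mug", (347,161),(335,222))):
    print(k,*tri(s,u,d,v))
print("bay corners", tri(s,(220+250/4,130+440/4),d,(195+36/3,130+275/3)),tri(s,(220+418/4,130+322/4),d,(195+230/3,130+347/3)),tri(s,(220+52/4,130+200/4),d,(195+190/3,130+100/3)))
print(proj(d,onz(s,[(220+250/4,130+440/4)],0)))
```

```text
mat s [[ 0.3287 -0.3779]
 [ 0.3194 -0.2586]
 [ 0.6142 -0.2289]
 [ 0.6262 -0.3461]] [ 0.4721 -0.3029]
mat d [[ 0.3268 -0.3747]
 [ 0.3155 -0.2572]
 [ 0.6118 -0.2298]
 [ 0.6213 -0.3492]] [ 0.4688 -0.3027]
ang 5.931821022773781 0.297750239136333
ang 5.111151319611127 0.29661420373962183
red [290.994  168.2595] [282.4071 171.7444] [0.5032 0.0208 0.1074] 0.0002998628705776857
blue [287.7043 194.8293] [236.9049 173.5268] [0.5689 0.0907 0.1152] 0.0005905085222057793
cap [254.2666 162.4612] [270.5269 146.3345] [ 0.5753 -0.0471  0.1147] 0.0006192990071576205
pulley bore [0.5702 0.0197 0.0465] 0.004049864819280386
bobbin [0.4873 0.1949 0.0393] 0.0014626725119772422
mug [0.3479 0.0802 0.0853] 0.009939083939661884
bay corners (array([0.614 , 0.1379, 0.004 ]), np.float64(0.00012340839126607467)) (array([0.4595, 0.1282, 0.0029]), np.float64(0.002768428580573632)) (array([ 0.6264, -0.0802,  0.0403]), np.float64(0.003969563209472034))
[[208.2375 223.0009]]
```

Call:
jog_arm(moves=[[[27, 29, 5], [0, 0, 1.2], 94], [[54, 58, 10], [0, 0, 2.4], 94], [[81, 87, 15], [0, 0, 3.6], 94], [[108, 116, 20], [0, 0, 4.8], 94], [[135, 146, 25], [0, 0, 6], 94]])

```text
time_s: 0.77
ee_pos: [0.2643, -0.3873, 0.2307]
eef_rot: [3.141, 0.0, 0.764]
force: [0.9, -0.0, -0.1]
grip_width: 0.0938
```

Call:
jog_arm(moves=[[[27, 29, 5], [0, 0, 1.2], 94], [[54, 58, 10], [0, 0, 2.4], 94], [[81, 87, 15], [0, 0, 3.6], 94], [[108, 116, 20], [0, 0, 4.8], 94], [[135, 146, 20], [0, 0, 6], 94]])

```text
time_s: 1.18
ee_pos: [0.3997, -0.2413, 0.2516]
eef_rot: [3.14, 0.001, 1.288]
force: [0.8, -1.5, 0.6]
grip_width: 0.0938
```

Call:
jog_arm(moves=[[[27, 30, 0], [0, 0, 0.8], 94], [[54, 60, 0], [0, 0, 1.6], 94], [[81, 90, 0], [0, 0, 2.4], 94], [[108, 120, 0], [0, 0, 3.3], 94], [[134, 148, -10], [0, 0, 3.3], 94]])

```text
time_s: 1.6
ee_pos: [0.5342, -0.0928, 0.242]
eef_rot: [3.139, 0.001, 1.576]
force: [1.0, -0.8, -0.0]
grip_width: 0.0942
```

Run:
```python
from h import *
c=get("wrist","w1");print(ctrl.get_obs()["ee_pos"])
print(proj(c,[[.5753,-.047,.121],[.5032,.0208,.107],[.5689,.0907,.115],[.571,.0205,.049]]))
```

```text
[ 0.53623853 -0.08877131  0.23850216]
[[300.24888381 132.04128408]
 [223.81300328  57.3167161 ]
 [297.70068259 -29.87987975]
 [289.7159655   66.55341878]]
```

View pics/w1.png

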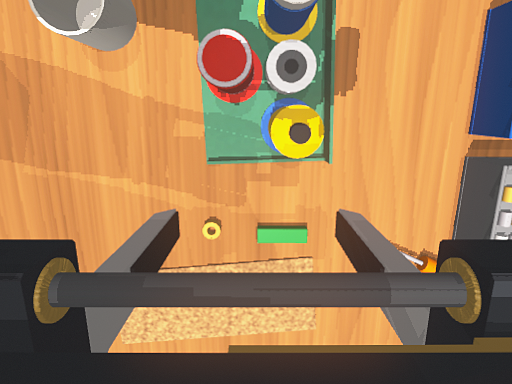

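The wrist view agrees with the predictions: bottle cap at (300,132), tin (224,57), pulley (290,66).

Call:
jog_arm(moves=[[[26, 26, 0], [0, 0, 0], 94], [[40, 43, -10], [0, 0, 0], 94], [[41, 44, -45], [0, 0, 0], 94], [[41, 44, -75], [0, 0, 0], 94], [[41, 44, -75], [0, 0, 0], 94]])

```text
time_s: 2.07
ee_pos: [0.5711, -0.0501, 0.1596]
eef_rot: [-3.133, -0.001, 1.571]
force: [0.6, 0.6, -0.5]
grip_width: 0.0939
```

Call:
jog_arm(moves=[[[3, 3, -25], [0, 0, 0], 94], [[3, 3, -60], [0, 0, 0], 94], [[3, 3, -90], [0, 0, 0], 94], [[3, 3, -106], [0, 0, 0], 94], [[3, 3, -106], [0, 0, 0], 94]])

```text
time_s: 2.48
ee_pos: [0.5753, -0.0479, 0.0575]
eef_rot: [-3.137, -0.001, 1.57]
force: [-0.6, -0.3, 0.6]
grip_width: 0.0939
```

Call:
jog_arm(moves=[[[0, 0, 0], [0, 0, 0], 70], [[0, 0, 0], [0, 0, 0], 50], [[0, 0, 0], [0, 0, 0], 40], [[0, 0, 0], [0, 0, 0], 40], [[0, 0, 0], [0, 0, 0], 40]], squeeze=20)

```text
time_s: 2.9
ee_pos: [0.5769, -0.0479, 0.0605]
eef_rot: [3.14, 0.0, 1.571]
force: [-0.2, 0.2, 1.0]
grip_width: 0.0641
```

Call:
jog_arm(moves=[[[0, 0, 0], [0, 0, 0], 40], [[0, 0, 0], [0, 0, 0], 40], [[0, 0, 0], [0, 0, 0], 40], [[0, 0, 0], [0, 0, 0], 40]])

```text
time_s: 3.23
ee_pos: [0.5766, -0.0478, 0.0599]
eef_rot: [3.141, 0.0, 1.571]
force: [-2.6, 0.0, 5.3]
grip_width: 0.0541
```

Call:
jog_arm(moves=[[[0, 0, 20], [0, 0, 0], 40], [[0, 0, 50], [0, 0, 0], 40], [[0, -20, 60], [0, 0, 0], 40], [[0, -55, 60], [0, 0, 0], 40], [[-2, -95, 60], [0, 0, 0], 40]])

```text
time_s: 3.65
ee_pos: [0.5749, -0.1427, 0.1202]
eef_rot: [3.14, 0.0, 1.574]
force: [1.7, 0.2, -1.3]
grip_width: 0.054
```

Call:
jog_arm(moves=[[[-2, -38, 0], [0, 0, 0], 40], [[-4, -76, 0], [0, 0, 0], 40], [[-5, -112, 0], [0, 0, 0], 40], [[-5, -138, 0], [0, 0, 0], 40], [[-5, -150, 0], [0, 0, 0], 40]])

```text
time_s: 4.07
ee_pos: [0.5687, -0.296, 0.1188]
eef_rot: [-3.141, 0.0, 1.568]
force: [0.0, -0.0, -0.5]
grip_width: 0.0538
```

Call:
jog_arm(moves=[[[0, 0, -15], [0, 0, 0], 40], [[0, 0, -35], [0, 0, 0], 40], [[0, 0, -50], [0, 0, 0], 40], [[0, 0, -57], [0, 0, 0], 40], [[0, 0, -58], [0, 0, 0], 40]])

```text
time_s: 4.48
ee_pos: [0.569, -0.2918, 0.0597]
eef_rot: [-3.139, -0.002, 1.571]
force: [0.0, -0.0, -1.6]
grip_width: 0.0534
```

Call:
jog_arm(moves=[[[0, 0, 0], [0, 0, 0], 40], [[0, 0, -2], [0, 0, 0], 40], [[0, 0, -3], [0, 0, 0], 40], [[0, 0, -3], [0, 0, 0], 40]])

```text
time_s: 4.82
ee_pos: [0.5697, -0.2928, 0.0589]
eef_rot: [3.141, 0.0, 1.571]
force: [0.2, -0.3, -1.0]
grip_width: 0.0539
```

Call:
jog_arm(moves=[[[0, 0, -1], [0, 0, 0], 40], [[0, 0, -2], [0, 0, 0], 40], [[0, 0, -2], [0, 0, 0], 40]])

```text
time_s: 5.07
ee_pos: [0.5698, -0.2929, 0.0578]
eef_rot: [3.141, 0.001, 1.571]
force: [-4.1, 1.8, 9.7]
grip_width: 0.0533
```

Contact with the mat. Releasing, then rising.

Call:
jog_arm(moves=[[[0, 0, 0], [0, 0, 0], 60], [[0, 0, 0], [0, 0, 0], 75], [[0, 0, 0], [0, 0, 0], 92], [[0, 0, 0], [0, 0, 0], 92], [[0, 0, 0], [0, 0, 0], 92]])

```text
time_s: 5.48
ee_pos: [0.5695, -0.2928, 0.0564]
eef_rot: [-3.142, -0.0, 1.571]
force: [0.1, -0.4, 0.7]
grip_width: 0.0832
```

Call:
jog_arm(moves=[[[0, 0, 5], [0, 0, 0], 92], [[0, 0, 35], [0, 0, 0], 92], [[0, 0, 75], [0, 0, 0], 92], [[0, 0, 105], [0, 0, 0], 92], [[-10, 30, 112], [0, 0, 0], 92]])

```text
time_s: 5.9
ee_pos: [0.5613, -0.2665, 0.1743]
eef_rot: [3.134, 0.005, 1.568]
force: [0.6, 0.4, -0.5]
grip_width: 0.0921
```

Call:
jog_arm(moves=[[[-8, 38, 0], [0, 0, 0], 94], [[-16, 78, 0], [0, 0, 0], 94], [[-24, 118, 0], [0, 0, 0], 94], [[-32, 158, 0], [0, 0, 0], 94], [[-40, 198, 0], [0, 0, 0], 94]])

```text
time_s: 6.32
ee_pos: [0.5187, -0.0631, 0.1689]
eef_rot: [3.141, 0.0, 1.571]
force: [1.6, -0.1, -1.1]
grip_width: 0.0941
```

Call:
jog_arm(moves=[[[-8, 35, 0], [0, 0, 0], 94], [[-14, 65, 0], [0, 0, 0], 94], [[-17, 84, -10], [0, 0, 0], 94], [[-17, 86, -35], [0, 0, 0], 94], [[-17, 86, -55], [0, 0, 0], 94]])

```text
time_s: 6.73
ee_pos: [0.5025, 0.0226, 0.1133]
eef_rot: [3.14, -0.0, 1.573]
force: [0.8, -0.9, -0.3]
grip_width: 0.0942
```

Call:
jog_arm(moves=[[[0, -1, -20], [0, 0, 0], 94], [[0, -1, -40], [0, 0, 0], 94], [[0, -1, -52], [0, 0, 0], 94], [[0, -1, -52], [0, 0, 0], 80], [[0, -1, -52], [0, 0, 0], 40]])

```text
time_s: 7.15
ee_pos: [0.5025, 0.0202, 0.0617]
eef_rot: [-3.141, -0.0, 1.571]
force: [-0.8, 0.5, 0.0]
grip_width: 0.0839
```

Call:
jog_arm(moves=[[[0, 0, 0], [0, 0, 0], 40], [[0, 0, 0], [0, 0, 0], 40], [[0, 0, 0], [0, 0, 0], 40], [[0, 0, 0], [0, 0, 0], 40], [[0, 0, 0], [0, 0, 0], 40]])

```text
time_s: 7.57
ee_pos: [0.5027, 0.0202, 0.0619]
eef_rot: [3.141, 0.0, 1.571]
force: [-0.1, -0.1, 2.7]
grip_width: 0.0539
```

Call:
jog_arm(moves=[[[0, 0, 0], [0, 0, 0], 40], [[0, 0, 0], [0, 0, 0], 40], [[0, 0, 0], [0, 0, 0], 40]])

```text
time_s: 7.82
ee_pos: [0.5028, 0.0202, 0.0619]
eef_rot: [3.141, 0.0, 1.571]
force: [-0.8, 0.3, 6.4]
grip_width: 0.0536
```

Call:
jog_arm(moves=[[[0, 0, 20], [0, 0, 0], 40], [[0, 0, 50], [0, 0, 0], 40], [[-5, -20, 60], [0, 0, 0], 40], [[-20, -54, 60], [0, 0, 0], 40], [[-35, -88, 60], [0, 0, 0], 40]])

```text
time_s: 8.23
ee_pos: [0.4672, -0.0683, 0.1219]
eef_rot: [3.141, 0.0, 1.573]
force: [0.7, -1.3, -1.6]
grip_width: 0.0542
```

Call:
jog_arm(moves=[[[-14, -36, 0], [0, 0, 0], 40], [[-28, -73, 0], [0, 0, 0], 40], [[-42, -110, 0], [0, 0, 0], 40], [[-56, -147, 0], [0, 0, 0], 40], [[-70, -184, 0], [0, 0, 0], 40]])

```text
time_s: 8.65
ee_pos: [0.3962, -0.2533, 0.1213]
eef_rot: [-3.141, -0.0, 1.571]
force: [0.7, -0.1, -1.5]
grip_width: 0.054
```

Call:
jog_arm(moves=[[[-14, -32, 0], [0, 0, 0], 40], [[-26, -54, -5], [0, 0, 0], 40], [[-27, -60, -25], [0, 0, 0], 40], [[-27, -60, -45], [0, 0, 0], 40], [[-27, -60, -57], [0, 0, 0], 40]])

```text
time_s: 9.07
ee_pos: [0.3694, -0.3117, 0.0624]
eef_rot: [-3.14, -0.002, 1.569]
force: [-0.4, 0.6, -2.0]
grip_width: 0.0538
```

Call:
jog_arm(moves=[[[0, 0, -1], [0, 0, 0], 40], [[0, 0, -2], [0, 0, 0], 40], [[0, 0, -3], [0, 0, 0], 40], [[0, 0, -4], [0, 0, 0], 40], [[0, 0, -4], [0, 0, 0], 40]])

```text
time_s: 9.48
ee_pos: [0.3708, -0.3119, 0.061]
eef_rot: [3.141, 0.001, 1.571]
force: [-0.1, 0.4, -2.4]
grip_width: 0.0536
```

Call:
jog_arm(moves=[[[0, 0, -1], [0, 0, 0], 40], [[0, 0, -2], [0, 0, 0], 40], [[0, 0, -2], [0, 0, 0], 40]])

```text
time_s: 9.73
ee_pos: [0.3711, -0.3121, 0.0597]
eef_rot: [3.14, 0.001, 1.571]
force: [-1.3, 2.1, 10.2]
grip_width: 0.0534
```

Call:
jog_arm(moves=[[[0, 0, 0], [0, 0, 0], 60], [[0, 0, 0], [0, 0, 0], 75], [[0, 0, 0], [0, 0, 0], 92], [[0, 0, 0], [0, 0, 0], 92], [[0, 0, 0], [0, 0, 0], 92]])

```text
time_s: 10.15
ee_pos: [0.3704, -0.3118, 0.0584]
eef_rot: [-3.142, -0.0, 1.571]
force: [0.4, 0.1, 0.3]
grip_width: 0.0832
```

Call:
jog_arm(moves=[[[0, 0, 5], [0, 0, 0], 92], [[0, 0, 35], [0, 0, 0], 92], [[0, 0, 75], [0, 0, 0], 92], [[5, 10, 108], [0, 0, 0], 92], [[20, 40, 112], [0, 0, 0], 92]])

```text
time_s: 10.57
ee_pos: [0.3914, -0.2745, 0.1764]
eef_rot: [3.135, 0.006, 1.568]
force: [0.8, -0.5, 1.6]
grip_width: 0.092
```

Call:
jog_arm(moves=[[[17, 35, 0], [0, 0, 0], 94], [[34, 70, 0], [0, 0, 0], 94], [[51, 106, 0], [0, 0, 0], 94], [[69, 142, 0], [0, 0, 0], 94], [[87, 178, 0], [0, 0, 0], 94]])

```text
time_s: 10.98
ee_pos: [0.478, -0.0919, 0.171]
eef_rot: [3.141, 0.0, 1.571]
force: [0.3, -0.3, 0.7]
grip_width: 0.094
```

Call:
jog_arm(moves=[[[17, 35, 0], [0, 0, 0], 94], [[34, 70, 0], [0, 0, 0], 94], [[52, 107, 0], [0, 0, 0], 94], [[70, 143, 0], [0, 0, 0], 94], [[86, 175, 0], [0, 0, 0], 94]])

```text
time_s: 11.4
ee_pos: [0.5641, 0.0837, 0.1708]
eef_rot: [3.141, -0.0, 1.572]
force: [0.1, -0.7, -0.6]
grip_width: 0.094
```

Call:
jog_arm(moves=[[[5, 8, -15], [0, 0, 0], 94], [[5, 8, -50], [0, 0, 0], 94], [[5, 8, -85], [0, 0, 0], 94], [[5, 8, -108], [0, 0, 0], 94], [[5, 8, -112], [0, 0, 0], 94]])

```text
time_s: 11.82
ee_pos: [0.5663, 0.0891, 0.0545]
eef_rot: [-3.135, 0.001, 1.571]
force: [-0.7, -0.2, -0.5]
grip_width: 0.0941
```

Call:
jog_arm(moves=[[[0, 0, 0], [0, 0, 0], 40], [[0, 0, 0], [0, 0, 0], 40], [[0, 0, 0], [0, 0, 0], 40], [[0, 0, 0], [0, 0, 0], 40], [[0, 0, 0], [0, 0, 0], 40]])

```text
time_s: 12.23
ee_pos: [0.5691, 0.0892, 0.0597]
eef_rot: [3.14, -0.0, 1.571]
force: [-0.6, 0.2, -0.5]
grip_width: 0.0638
```

Call:
jog_arm(moves=[[[0, 0, 0], [0, 0, 0], 40], [[0, 0, 0], [0, 0, 0], 40], [[0, 0, 0], [0, 0, 0], 40]])

```text
time_s: 12.48
ee_pos: [0.5687, 0.0892, 0.059]
eef_rot: [3.141, -0.0, 1.571]
force: [-1.6, -0.1, 5.6]
grip_width: 0.0536
```

Call:
jog_arm(moves=[[[0, 0, 20], [0, 0, 0], 40], [[0, 0, 55], [0, 0, 0], 40], [[0, -10, 75], [0, 0, 0], 40], [[-10, -45, 75], [0, 0, 0], 40], [[-20, -83, 75], [0, 0, 0], 40]])

```text
time_s: 12.9
ee_pos: [0.5486, 0.0064, 0.1344]
eef_rot: [3.14, 0.0, 1.574]
force: [0.9, -0.9, -3.3]
grip_width: 0.0536
```

Call:
jog_arm(moves=[[[-10, -38, 0], [0, 0, 0], 40], [[-20, -77, 0], [0, 0, 0], 40], [[-30, -116, 0], [0, 0, 0], 40], [[-40, -155, 0], [0, 0, 0], 40], [[-50, -194, 0], [0, 0, 0], 40]])

```text
time_s: 13.32
ee_pos: [0.4975, -0.1894, 0.1333]
eef_rot: [-3.141, -0.0, 1.571]
force: [1.2, -0.5, -2.4]
grip_width: 0.0534
```

Call:
jog_arm(moves=[[[-10, -38, 0], [0, 0, 0], 40], [[-20, -77, 0], [0, 0, 0], 40], [[-28, -107, 0], [0, 0, 0], 40], [[-28, -115, -15], [0, 0, 0], 40], [[-28, -115, -40], [0, 0, 0], 40]])

```text
time_s: 13.73
ee_pos: [0.4706, -0.3059, 0.0947]
eef_rot: [3.138, 0.003, 1.568]
force: [0.9, 0.0, -3.0]
grip_width: 0.0534
```

Call:
jog_arm(moves=[[[0, 0, -15], [0, 0, 0], 40], [[0, 0, -27], [0, 0, 0], 40], [[0, 0, -35], [0, 0, 0], 40], [[0, 0, -37], [0, 0, 0], 40], [[0, 0, -37], [0, 0, 0], 40]])

```text
time_s: 14.15
ee_pos: [0.4706, -0.3027, 0.0566]
eef_rot: [-3.142, 0.0, 1.571]
force: [1.0, -0.1, -2.0]
grip_width: 0.0536
```

Call:
jog_arm(moves=[[[0, 0, -1], [0, 0, 0], 40], [[0, 0, -2], [0, 0, 0], 40], [[0, 0, -2], [0, 0, 0], 40]])

```text
time_s: 14.4
ee_pos: [0.471, -0.303, 0.0561]
eef_rot: [3.14, 0.001, 1.571]
force: [-4.0, 2.2, 11.3]
grip_width: 0.0537
```

Released and contacting. Opening, then rising.

Call:
jog_arm(moves=[[[0, 0, 0], [0, 0, 0], 60], [[0, 0, 0], [0, 0, 0], 75], [[0, 0, 0], [0, 0, 0], 90], [[0, 0, 0], [0, 0, 0], 90], [[0, 0, 0], [0, 0, 0], 90]])

```text
time_s: 14.82
ee_pos: [0.4705, -0.3028, 0.0544]
eef_rot: [3.142, 0.0, 1.571]
force: [-0.2, 0.0, -0.7]
grip_width: 0.0833
```

Call:
jog_arm(moves=[[[0, 0, 5], [0, 0, 0], 90], [[0, 0, 35], [0, 0, 0], 90], [[0, 0, 75], [0, 0, 0], 90], [[0, 0, 112], [0, 0, 0], 90], [[5, 20, 145], [0, 0, 0], 90]])

```text
time_s: 15.23
ee_pos: [0.4749, -0.2845, 0.2022]
eef_rot: [3.141, 0.001, 1.569]
force: [0.7, 0.3, -0.1]
grip_width: 0.0899
```

Call:
jog_arm(moves=[[[10, 36, 5], [0, 0, -1.3], 94], [[20, 72, 10], [0, 0, -2.6], 94], [[30, 110, 15], [0, 0, -3.9], 94], [[40, 148, 15], [0, 0, -5.2], 94], [[50, 186, 15], [0, 0, -6.5], 94]])

```text
time_s: 15.65
ee_pos: [0.5252, -0.0971, 0.2153]
eef_rot: [3.14, -0.0, 1.004]
force: [0.6, -1.0, 0.5]
grip_width: 0.0938
```

Run:
```python
from h import *
for n in("scene","side","wrist"): get(n,"b_"+n)
o=ctrl.get_obs();print(o["ee_pos"],o["eef_rot"])
a=cv2.imread("pics/b_scene.png")[80:310,170:410];b=cv2.imread("pics/b_side.png")[110:340,150:430]
cv2.imwrite("pics/b2.png",np.hstack([cv2.resize(a,(400,383)),cv2.resize(b,(400,383))]))
```

```text
[ 0.52541112 -0.09672397  0.21487479] [ 3.14124232e+00 -1.99992122e-04  1.01279538e+00]
```

View pics/b2.png

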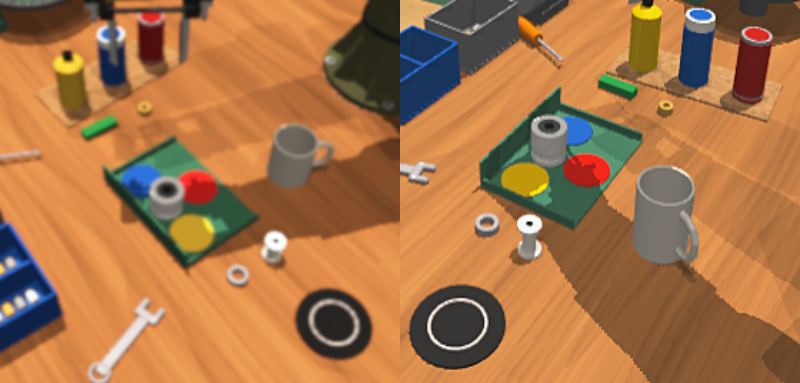

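View pics/b_wrist.png

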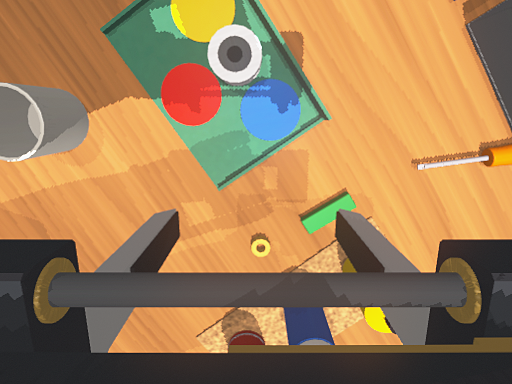

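The three things stand upright on the cork mat, and the pads and pulley are all in view. In the wrist picture the red pad is at (191,94), the blue pad at (270,110) and the pulley at (235,53). I'll measure these from several views.

```bash
cat > m.py <<'E'
from h import *
np.set_printoptions(precision=4,suppress=True)
s=get("scene");d=get("side");w=get("wrist","c_w")
cv2.imwrite("pics/c_s.png",s["frame"][:,:,::-1])
cols={"red":((0,150,110),(6,255,255)),"yellow":((22,150,110),(32,255,255)),"blue":((100,120,110),(118,255,255))}
boxes={"s":(215,140,330,245),"d":(200,160,380,260),"w":(100,0,330,160)}
cam={"s":s,"d":d,"w":w}
el={}
for k,(lo,hi) in cols.items():
    for n,c in cam.items():
        m=mask(c,lo,hi,boxes[n])
        if cv2.countNonZero(m)<30: continue
        P=cv2.convexHull(big(m).astype(np.float32))[:,0,:]
        # drop points on picture edge
        P=P[(P[:,1]>1)]
        q=onz(c,P,0.005); el[k,n]=cv2.fitEllipse(big(m).astype(np.float32))[0]
        print(k,n,*circ(q))
    if (k,"s") in el: print("  tri s-d",tri(s,el[k,"s"],d,el[k,"d"]))
E
python3 m.py
python3 - <<'E'
import cv2
a=cv2.imread("pics/b_wrist.png")[0:190,90:340]
cv2.imwrite("pics/b3.png",cv2.resize(a,None,fx=3,fy=3,interpolation=cv2.INTER_NEAREST))
a=cv2.imread("pics/b_side.png")[160:250,195:380]
cv2.imwrite("pics/b4.png",cv2.resize(a,None,fx=4,fy=4,interpolation=cv2.INTER_NEAREST))
E
```

```text
red s [0.5053 0.0204] 0.035350454497956964
red d [0.5049 0.0193] 0.03641415589234161
red w [0.5051 0.0184] 0.03562078678348572
  tri s-d (array([0.5036, 0.022 , 0.0059]), np.float64(0.0009911892890572685))
yellow s [0.571  0.0903] 0.0361243892349693
yellow d [0.5702 0.0893] 0.035688994438132574
yellow w [0.5703 0.0886] 0.03571921618799514
  tri s-d (array([0.5698, 0.0898, 0.0045]), np.float64(0.0012590586126131188))
blue s [ 0.5747 -0.0493] 0.03485063692943989
blue d [ 0.5742 -0.0478] 0.03527427064498598
blue w [ 0.5753 -0.0471] 0.0359700841365218
  tri s-d (array([ 0.5716, -0.0588, -0.0023]), np.float64(0.004860411425824118))
```

View pics/b3.png

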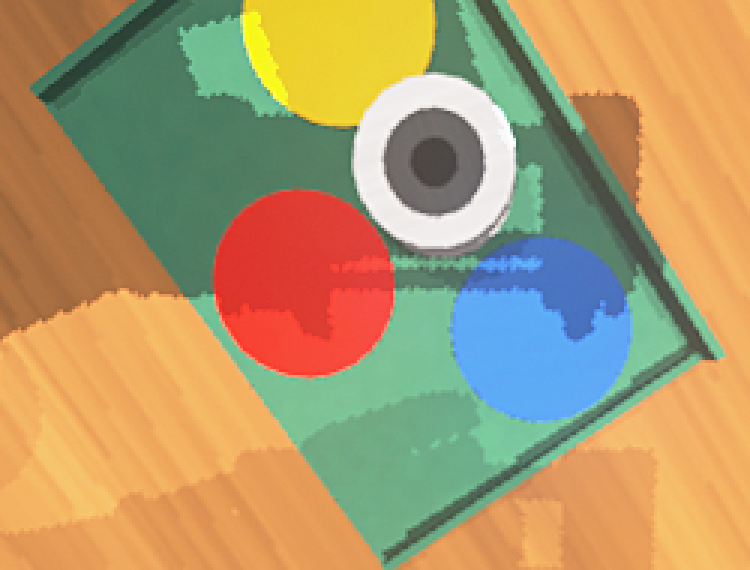

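View pics/b4.png

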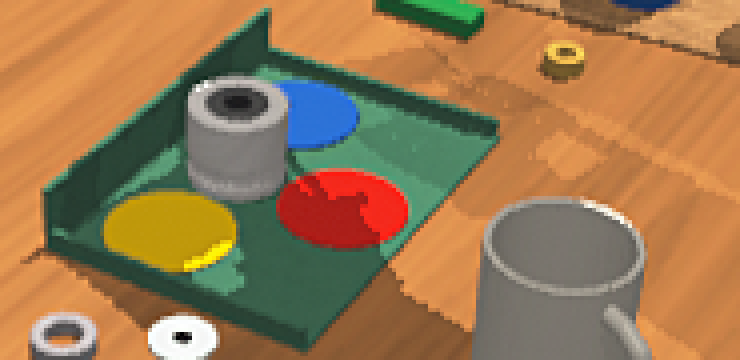

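Run:
```python
from h import *
np.set_printoptions(precision=4,suppress=True)
d=get("side");w=get("wrist");s=get("scene")
# pulley top rim in wrist: bright white disc
m=mask(w,(0,0,200),(180,40,255),(190,10,280,90));P=cv2.convexHull(big(m).astype(np.float32))[:,0,:]
print(len(P),circ(onz(w,P,0.049)),onz(w,[(234.3,53.7)],.049))
e=cv2.fitEllipse(P)[0];print(e,tri(w,e,d,(254.3,185.5)))
o=ctrl.get_obs();print(o["ee_pos"],o["eef_rot"])
# white ring
for c,b in((s,(345,250,396,300)),(d,(160,280,222,330))):
    P=big(mask(c,(0,0,140),(180,70,255),b));print("ring",circ(onz(c,P,.003)),cv2.fitEllipse(P.astype(np.float32))[0])
    c["r"]=cv2.fitEllipse(P.astype(np.float32))[0]
print(tri(s,s["r"],d,d["r"]))
```

```text
32 (array([0.5725, 0.0211]), np.float64(0.0277337236894346)) [[0.5708 0.0157 0.049 ]]
(232.7744598388672, 47.517818450927734) (array([0.5724, 0.0213, 0.0488]), np.float64(0.0008190884173342938))
[ 0.5248 -0.0999  0.2145] [-3.1416  0.      1.0091]
ring (array([0.4928, 0.3398]), np.float64(0.03651952596494555)) (369.93914794921875, 273.4311828613281)
ring (array([0.4927, 0.3392]), np.float64(0.03574879894146894)) (189.8953094482422, 304.20257568359375)
(array([0.4927, 0.3399, 0.002 ]), np.float64(0.0006688349673936672))
```

Call:
jog_arm(moves=[[[10, 25, -5], [0, 0, -1.3], 94], [[20, 50, -10], [0, 0, -2.6], 94], [[30, 75, -20], [0, 0, -3.9], 94], [[38, 98, -30], [0, 0, -5.2], 94], [[44, 114, -40], [0, 0, -6.5], 94]])

```text
time_s: 16.52
ee_pos: [0.5695, 0.0161, 0.174]
eef_rot: [-3.142, -0.0, 0.437]
force: [-0.0, -0.7, 0.3]
grip_width: 0.0942
```

Call:
jog_arm(moves=[[[3, 7, -10], [0, 0, -1.3], 94], [[3, 7, -30], [0, 0, -2.6], 94], [[3, 7, -60], [0, 0, -3.9], 94], [[3, 7, -80], [0, 0, -4.7], 94], [[3, 7, -95], [0, 0, -4.7], 94]])

```text
time_s: 16.93
ee_pos: [0.5713, 0.0213, 0.0773]
eef_rot: [-3.142, 0.002, 0.027]
force: [0.2, 0.6, 0.9]
grip_width: 0.0942
```

Call:
jog_arm(moves=[[[0, 0, -20], [0, 0, 0], 94], [[0, 0, -40], [0, 0, 0], 94], [[0, 0, -55], [0, 0, 0], 94], [[0, 0, -62], [0, 0, 0], 94], [[0, 0, -62], [0, 0, 0], 70]])

```text
time_s: 17.35
ee_pos: [0.5713, 0.0215, 0.0161]
eef_rot: [-3.141, 0.003, 0.032]
force: [-0.3, -0.2, -0.4]
grip_width: 0.0902
```

Call:
jog_arm(moves=[[[0, 0, 0], [0, 0, 0], 40], [[0, 0, 0], [0, 0, 0], 40], [[0, 0, 0], [0, 0, 0], 40], [[0, 0, 0], [0, 0, 0], 40], [[0, 0, 0], [0, 0, 0], 40]], squeeze=25)

```text
time_s: 17.77
ee_pos: [0.5723, 0.0222, 0.018]
eef_rot: [3.142, -0.001, 0.033]
force: [0.1, 0.2, -0.9]
grip_width: 0.0575
```

Call:
jog_arm(moves=[[[0, 0, 0], [0, 0, 0], 40], [[0, 0, 0], [0, 0, 0], 40], [[0, 0, 0], [0, 0, 0], 40]])

```text
time_s: 18.02
ee_pos: [0.5723, 0.0222, 0.018]
eef_rot: [3.142, -0.001, 0.033]
force: [-2.9, -0.4, 6.4]
grip_width: 0.0558
```

Call:
jog_arm(moves=[[[0, 0, 20], [0, 0, 0], 40], [[0, 0, 55], [0, 0, 0], 40], [[0, 15, 80], [0, 0, 0], 40], [[-8, 50, 80], [0, 0, 0], 40], [[-17, 88, 80], [0, 0, 0], 40]])

```text
time_s: 18.43
ee_pos: [0.5555, 0.1102, 0.0988]
eef_rot: [-3.141, -0.003, 0.03]
force: [-0.4, 0.3, -3.1]
grip_width: 0.0555
```

Call:
jog_arm(moves=[[[-10, 38, 0], [0, 0, 0], 40], [[-20, 77, 0], [0, 0, 0], 40], [[-30, 116, 0], [0, 0, 0], 40], [[-40, 155, 0], [0, 0, 0], 40], [[-50, 194, 0], [0, 0, 0], 40]])

```text
time_s: 18.85
ee_pos: [0.5039, 0.3059, 0.097]
eef_rot: [3.141, 0.001, 0.033]
force: [0.9, 0.0, -2.3]
grip_width: 0.0557
```

Call:
jog_arm(moves=[[[-8, 25, 0], [0, 0, 0], 40], [[-13, 36, -10], [0, 0, 0], 40], [[-13, 36, -35], [0, 0, 0], 40], [[-13, 36, -60], [0, 0, 0], 40], [[-13, 36, -76], [0, 0, 0], 40]])

```text
time_s: 19.27
ee_pos: [0.4908, 0.3392, 0.0182]
eef_rot: [3.14, 0.003, 0.033]
force: [0.5, -0.7, -2.8]
grip_width: 0.0555
```

Call:
jog_arm(moves=[[[0, 0, -1], [0, 0, 0], 40], [[0, 0, -2], [0, 0, 0], 40], [[0, 0, -3], [0, 0, 0], 40], [[0, 0, -3], [0, 0, 0], 40]])

```text
time_s: 19.6
ee_pos: [0.4924, 0.34, 0.0191]
eef_rot: [-3.141, -0.001, 0.032]
force: [-0.1, 0.1, -2.7]
grip_width: 0.0557
```

Call:
jog_arm(moves=[[[0, 0, -1], [0, 0, 0], 40], [[0, 0, -2], [0, 0, 0], 40], [[0, 0, -2], [0, 0, 0], 40]])

```text
time_s: 19.85
ee_pos: [0.4921, 0.3401, 0.0166]
eef_rot: [-3.141, -0.0, 0.032]
force: [-0.5, -0.3, -2.9]
grip_width: 0.0558
```

Call:
jog_arm(moves=[[[0, 0, -1], [0, 0, 0], 40], [[0, 0, -1], [0, 0, 0], 40]])

```text
time_s: 20.02
ee_pos: [0.4923, 0.3403, 0.016]
eef_rot: [-3.141, -0.001, 0.033]
force: [-0.2, -0.9, 3.6]
grip_width: 0.0558
```

Contact. Release, rise and look.

Call:
jog_arm(moves=[[[0, 0, 0], [0, 0, 0], 65], [[0, 0, 0], [0, 0, 0], 80], [[0, 0, 0], [0, 0, 0], 92], [[0, 0, 0], [0, 0, 0], 92], [[0, 0, 0], [0, 0, 0], 92]])

```text
time_s: 20.43
ee_pos: [0.492, 0.3402, 0.0154]
eef_rot: [-3.142, -0.0, 0.032]
force: [0.4, -0.1, -0.3]
grip_width: 0.0854
```

Call:
jog_arm(moves=[[[0, 0, 5], [0, 0, 0], 92], [[0, 0, 35], [0, 0, 0], 92], [[0, 0, 75], [0, 0, 0], 92], [[0, 0, 112], [0, 0, 0], 92], [[0, 0, 150], [0, 0, 0], 92]])

```text
time_s: 20.85
ee_pos: [0.4917, 0.34, 0.1676]
eef_rot: [-3.142, 0.0, 0.033]
force: [0.3, 0.5, 0.4]
grip_width: 0.0922
```

Call:
jog_arm(moves=[[[-3, -37, 3], [0, 0, 1.3], 92], [[-6, -75, 6], [0, 0, 2.6], 92], [[-9, -110, 9], [0, 0, 3.9], 92], [[-10, -120, 10], [0, 0, 5.2], 92], [[-10, -120, 10], [0, 0, 6.5], 92]])

```text
time_s: 21.27
ee_pos: [0.4821, 0.2178, 0.1766]
eef_rot: [3.141, -0.001, 0.603]
force: [0.2, 0.5, 1.0]
grip_width: 0.0918
```

Run:
```python
from h import *
for n in("scene","side","wrist"): get(n,"e_"+n)
o=ctrl.get_obs();print(o["time_s"],o["ee_pos"],o["eef_rot"])
a=cv2.imread("pics/e_scene.png")[80:310,170:410];b=cv2.imread("pics/e_side.png")[110:340,150:430]
cv2.imwrite("pics/e2.png",np.vstack([np.hstack([cv2.resize(a,(400,300)),cv2.resize(b,(400,300))]),cv2.resize(cv2.imread("pics/e_wrist.png")[:,:],(800,300))]))
```

```text
21.4167 [0.48210628 0.22012083 0.17589926] [ 3.14149711e+00 -6.33100371e-04  5.96531473e-01]
```

View pics/e2.png

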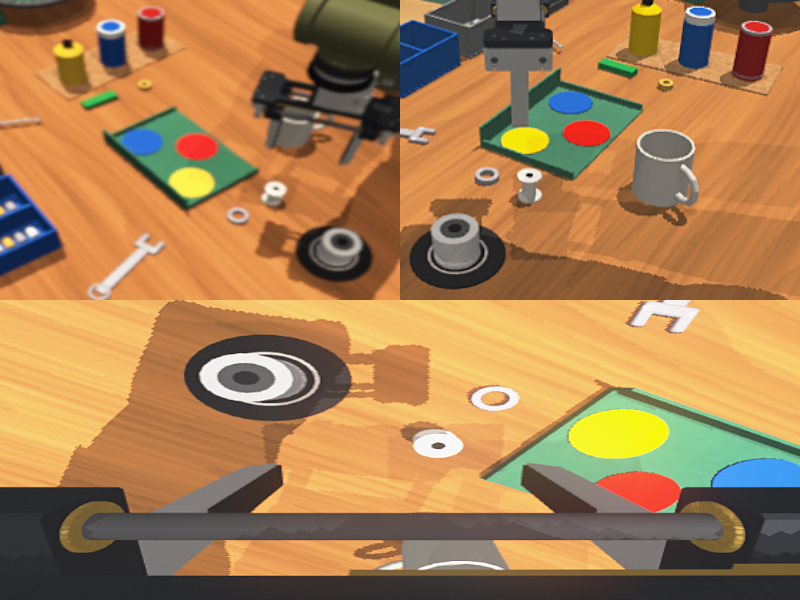

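The pulley sits inside the white ring, the bobbin hasn't moved, and the tin, jar and bottle stand on the cork. Now I'll measure all of them.

Run:
```python
from h import *
np.set_printoptions(precision=4,suppress=True)
s=get("scene");d=get("side");w=get("wrist")
P=cv2.convexHull(big(mask(w,(0,0,200),(180,40,255),(100,20,212,75))).astype(np.float32))[:,0,:]
print("pulley top(w)",circ(onz(w,P,.049)))
P=big(mask(w,(0,0,0),(180,90,110),(100,15,235,80)));P=cv2.convexHull(P.astype(np.float32))[:,0,:]
print("mat(w)",circ(onz(w,P,.003)))
for k,lo,hi,z in(("red",(0,150,110),(6,255,255),.005),("yellow",(22,150,110),(32,255,255),.005),("blue",(100,120,110),(118,255,255),.005)):
    for n,c,b in(("s",s,(225,140,330,245)),("d",d,(200,160,380,260))):
        P=cv2.convexHull(big(mask(c,lo,hi,b)).astype(np.float32))[:,0,:]
        print("pad",k,n,*circ(onz(c,P,z)))
def E(c,lo,hi,b): return cv2.fitEllipse(big(mask(c,lo,hi,b)).astype(np.float32))[0]
jobs={"red":((0,150,150),(8,255,255),(203,80,230,90),(388,120,425,139)),
"blue":((95,120,130),(120,255,255),(190,88,215,104),(340,110,370,128)),
"cap":((0,0,0),(180,255,60),(180,105,197,120),(312,105,335,115))}
for k,(lo,hi,b1,b2) in jobs.items():
    try:
        u=E(s,lo,hi,b1);v=E(d,lo,hi,b2);print(k,u,v,*tri(s,u,d,v))
    except Exception as e: print(k,e)
a=s["frame"][75:150,175:250,::-1];b=d["frame"][100:190,300:430,::-1]
cv2.imwrite("pics/e3.png",np.hstack([cv2.resize(a,(375,375),interpolation=0),cv2.resize(b,(520,360),interpolation=0)[:, :420] if 0 else cv2.resize(b,(420,375),interpolation=0)]))
```

```text
pulley top(w) (array([0.4872, 0.3255]), np.float64(0.042198862426423914))
mat(w) (array([0.4928, 0.3389]), np.float64(0.057276042327568916))
pad red s [0.5054 0.0199] 0.03571157994372456
pad red d [0.5046 0.0192] 0.0361605174349796
pad yellow s [0.5701 0.0898] 0.0358435589906106
pad yellow d [0.5706 0.0892] 0.03548394720536567
pad blue s [ 0.5755 -0.0466] 0.036577212094725364
pad blue d [ 0.5753 -0.0465] 0.036562831355479594
red max() iterable argument is empty
blue max() iterable argument is empty
cap max() iterable argument is empty
```

View pics/e3.png

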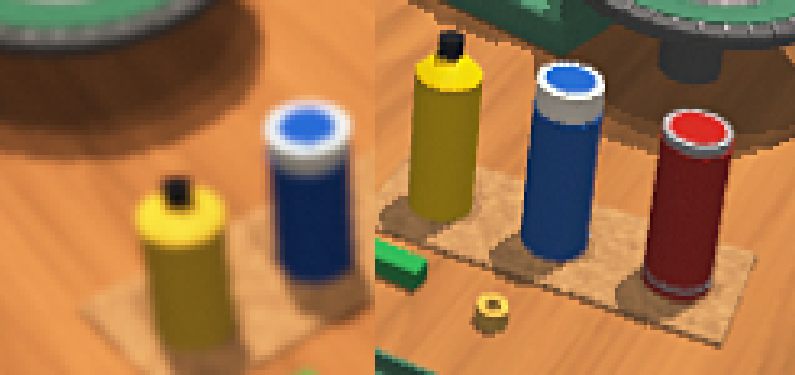

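Run:
```python
from h import *
np.set_printoptions(precision=4,suppress=True)
s=get("scene");d=get("side");w=get("wrist")
P=big(mask(w,(0,0,0),(180,80,120),(140,85,175,115)));bw=cv2.fitEllipse(P.astype(np.float32))[0]
P=big(mask(d,(0,0,0),(180,80,90),(178,276,202,293)));bd=cv2.fitEllipse(P.astype(np.float32))[0]
print("pulley bore",bw,bd,tri(w,bw,d,bd),onz(w,[bw],.049))
def E(c,lo,hi,b): return cv2.fitEllipse(big(mask(c,lo,hi,b)).astype(np.float32))[0]
jobs={"red":((0,150,150),(8,255,255),(248,78,275,98),(385,122,415,139)),
"blue":((95,120,150),(120,255,255),(222,92,250,108),(345,112,376,126)),
"cap":((0,0,0),(180,255,75),(203,106,218,120),(314,102,334,115))}
for k,(lo,hi,b1,b2) in jobs.items():
    try:
        u=E(s,lo,hi,b1);v=E(d,lo,hi,b2);print(k,u,v,*tri(s,u,d,v))
    except Exception as e: print(k,e)
print(ctrl.get_obs()["ee_pos"])
```

```text
pulley bore (157.361083984375, 99.50601959228516) (188.01473999023438, 284.8155822753906) (array([0.4926, 0.3399, 0.0485]), np.float64(9.94169030693281e-06)) [[0.4926 0.3398 0.049 ]]
red (260.3167419433594, 89.41874694824219) (399.4439392089844, 130.13796997070312) [ 0.3713 -0.3106  0.1061] 0.0009622993774431936
blue (235.89451599121094, 99.6015396118164) (360.0782470703125, 118.46587371826172) [ 0.4713 -0.3018  0.1138] 0.0002082096233110973
cap (209.89999389648438, 112.98839569091797) (322.82781982421875, 110.23511505126953) [ 0.5706 -0.2927  0.1136] 0.00016037140245699682
[0.4819 0.2205 0.1753]
```

Pulley bore is at (0.4926, 0.3399), less than 1 mm from the mat's centre. Now the bottle goes back.

Call:
jog_arm(moves=[[[7, -39, 1], [0, 0, 1.3], 94], [[14, -78, 2], [0, 0, 2.6], 94], [[21, -117, 3], [0, 0, 3.9], 94], [[28, -156, 4], [0, 0, 5.2], 94], [[35, -195, 5], [0, 0, 6.5], 94]])

```text
time_s: 22.13
ee_pos: [0.5156, 0.0325, 0.1803]
eef_rot: [3.142, -0.0, 1.157]
force: [0.8, 0.2, 0.9]
grip_width: 0.0939
```

Call:
jog_arm(moves=[[[7, -39, 0], [0, 0, 1.2], 94], [[14, -78, 0], [0, 0, 2.4], 94], [[21, -117, 0], [0, 0, 3.6], 94], [[28, -156, 0], [0, 0, 4.7], 94], [[35, -195, 0], [0, 0, 4.7], 94]])

```text
time_s: 22.55
ee_pos: [0.5507, -0.1628, 0.1802]
eef_rot: [-3.142, -0.0, 1.567]
force: [0.7, 0.1, -0.6]
grip_width: 0.0939
```

Call:
jog_arm(moves=[[[7, -39, 0], [0, 0, 0], 94], [[14, -78, 0], [0, 0, 0], 94], [[18, -105, 0], [0, 0, 0], 94], [[18, -122, 0], [0, 0, 0], 94], [[18, -122, -5], [0, 0, 0], 94]])

```text
time_s: 22.97
ee_pos: [0.5685, -0.2856, 0.1753]
eef_rot: [3.141, 0.001, 1.559]
force: [0.1, -0.4, 0.1]
grip_width: 0.094
```

Call:
jog_arm(moves=[[[2, -8, -20], [0, 0, 0], 94], [[2, -8, -55], [0, 0, 0], 94], [[2, -8, -90], [0, 0, 0], 94], [[2, -8, -113], [0, 0, 0], 94], [[2, -8, -116], [0, 0, 0], 94]])

```text
time_s: 23.38
ee_pos: [0.5687, -0.2883, 0.0543]
eef_rot: [-3.135, -0.004, 1.563]
force: [-0.1, 0.8, -0.8]
grip_width: 0.094
```

Call:
jog_arm(moves=[[[0, 0, 0], [0, 0, 0], 40], [[0, 0, 0], [0, 0, 0], 40], [[0, 0, 0], [0, 0, 0], 40], [[0, 0, 0], [0, 0, 0], 40], [[0, 0, 0], [0, 0, 0], 40]], squeeze=20)

```text
time_s: 23.8
ee_pos: [0.5711, -0.2911, 0.0606]
eef_rot: [3.14, 0.001, 1.562]
force: [0.0, -0.4, -0.5]
grip_width: 0.0642
```

Call:
jog_arm(moves=[[[0, 0, 0], [0, 0, 0], 40], [[0, 0, 0], [0, 0, 0], 40], [[0, 0, 0], [0, 0, 0], 40]])

```text
time_s: 24.05
ee_pos: [0.5708, -0.2911, 0.0598]
eef_rot: [3.141, 0.0, 1.562]
force: [-1.9, -0.2, 5.3]
grip_width: 0.0534
```

Call:
jog_arm(moves=[[[0, 0, 20], [0, 0, 0], 40], [[0, 0, 55], [0, 0, 0], 40], [[0, 15, 75], [0, 0, 0], 40], [[0, 53, 75], [0, 0, 0], 40], [[0, 92, 75], [0, 0, 0], 40]])

```text
time_s: 24.47
ee_pos: [0.5706, -0.199, 0.1353]
eef_rot: [3.14, 0.001, 1.559]
force: [0.3, 1.0, -2.1]
grip_width: 0.0539
```

Call:
jog_arm(moves=[[[0, 39, 0], [0, 0, 0], 40], [[0, 79, 0], [0, 0, 0], 40], [[0, 119, 0], [0, 0, 0], 40], [[0, 159, 0], [0, 0, 0], 40], [[0, 199, 0], [0, 0, 0], 40]])

```text
time_s: 24.88
ee_pos: [0.5702, 0.0019, 0.1342]
eef_rot: [-3.141, -0.0, 1.562]
force: [1.3, -0.4, -1.3]
grip_width: 0.0537
```

Call:
jog_arm(moves=[[[0, 38, 0], [0, 0, 0], 40], [[0, 68, 0], [0, 0, 0], 40], [[0, 86, 0], [0, 0, 0], 40], [[0, 91, -10], [0, 0, 0], 40], [[0, 91, -40], [0, 0, 0], 40]])

```text
time_s: 25.3
ee_pos: [0.5724, 0.0925, 0.0969]
eef_rot: [3.135, -0.001, 1.564]
force: [1.8, -0.1, -1.2]
grip_width: 0.0539
```

Call:
jog_arm(moves=[[[0, 0, -15], [0, 0, 0], 40], [[0, 0, -26], [0, 0, 0], 40], [[0, 0, -31], [0, 0, 0], 40], [[0, 0, -33], [0, 0, 0], 40], [[0, 0, -33], [0, 0, 0], 40]])

```text
time_s: 25.72
ee_pos: [0.5709, 0.0905, 0.0616]
eef_rot: [3.141, -0.0, 1.561]
force: [-0.1, -0.7, -1.5]
grip_width: 0.0537
```

Call:
jog_arm(moves=[[[0, 0, -1], [0, 0, 0], 40], [[0, 0, -2], [0, 0, 0], 40], [[0, 0, -2], [0, 0, 0], 40]])

```text
time_s: 25.97
ee_pos: [0.5711, 0.0906, 0.0612]
eef_rot: [3.14, 0.0, 1.562]
force: [-8.3, -2.0, 16.7]
grip_width: 0.0536
```

Call:
jog_arm(moves=[[[0, 0, 0], [0, 0, 0], 60], [[0, 0, 0], [0, 0, 0], 75], [[0, 0, 0], [0, 0, 0], 92], [[0, 0, 0], [0, 0, 0], 92], [[0, 0, 0], [0, 0, 0], 92]])

```text
time_s: 26.38
ee_pos: [0.5707, 0.091, 0.0591]
eef_rot: [-3.142, 0.0, 1.562]
force: [-0.3, 0.1, 0.5]
grip_width: 0.0829
```

Call:
jog_arm(moves=[[[0, 0, 5], [0, 0, 0], 92], [[0, 0, 35], [0, 0, 0], 92], [[0, 0, 75], [0, 0, 0], 92], [[-5, -10, 108], [0, 0, 0], 92], [[-20, -40, 112], [0, 0, 0], 92]])

```text
time_s: 26.8
ee_pos: [0.5532, 0.0529, 0.1776]
eef_rot: [3.132, -0.001, 1.565]
force: [0.5, -0.8, 0.0]
grip_width: 0.0921
```

Call:
jog_arm(moves=[[[-18, -36, 0], [0, 0, 0], 94], [[-36, -72, 0], [0, 0, 0], 94], [[-54, -108, 0], [0, 0, 0], 94], [[-72, -144, 0], [0, 0, 0], 94], [[-90, -180, 0], [0, 0, 0], 94]])

```text
time_s: 27.22
ee_pos: [0.4595, -0.1303, 0.1718]
eef_rot: [3.141, 0.0, 1.562]
force: [0.3, -0.4, -0.1]
grip_width: 0.0944
```

Call:
jog_arm(moves=[[[-18, -36, 0], [0, 0, 0], 94], [[-36, -72, 0], [0, 0, 0], 94], [[-54, -108, 0], [0, 0, 0], 94], [[-72, -144, 0], [0, 0, 0], 94], [[-87, -172, 0], [0, 0, 0], 94]])

```text
time_s: 27.63
ee_pos: [0.3722, -0.3032, 0.1718]
eef_rot: [3.141, 0.001, 1.561]
force: [1.7, -0.7, 0.1]
grip_width: 0.0941
```

Call:
jog_arm(moves=[[[0, -8, -15], [0, 0, 0], 94], [[0, -8, -50], [0, 0, 0], 94], [[0, -8, -85], [0, 0, 0], 94], [[0, -8, -108], [0, 0, 0], 94], [[0, -8, -111], [0, 0, 0], 94]])

```text
time_s: 28.05
ee_pos: [0.3721, -0.3077, 0.0569]
eef_rot: [-3.137, -0.004, 1.562]
force: [-0.3, 1.0, 0.2]
grip_width: 0.0939
```

Call:
jog_arm(moves=[[[0, 0, 0], [0, 0, 0], 40], [[0, 0, 0], [0, 0, 0], 40], [[0, 0, 0], [0, 0, 0], 40], [[0, 0, 0], [0, 0, 0], 40], [[0, 0, 0], [0, 0, 0], 40]])

```text
time_s: 28.47
ee_pos: [0.3741, -0.3093, 0.0613]
eef_rot: [3.14, 0.001, 1.562]
force: [0.3, -0.7, -0.4]
grip_width: 0.0641
```

Call:
jog_arm(moves=[[[0, 0, 0], [0, 0, 0], 40], [[0, 0, 0], [0, 0, 0], 40], [[0, 0, 0], [0, 0, 0], 40]])

```text
time_s: 28.72
ee_pos: [0.3737, -0.3091, 0.0607]
eef_rot: [3.141, 0.0, 1.562]
force: [-2.3, 0.8, 6.4]
grip_width: 0.0534
```

Call:
jog_arm(moves=[[[0, 0, 20], [0, 0, 0], 40], [[0, 0, 55], [0, 0, 0], 40], [[3, 10, 70], [0, 0, 0], 40], [[17, 45, 70], [0, 0, 0], 40], [[31, 81, 70], [0, 0, 0], 40]])

```text
time_s: 29.13
ee_pos: [0.4049, -0.2278, 0.1311]
eef_rot: [3.14, 0.001, 1.559]
force: [1.9, -0.0, -2.1]
grip_width: 0.0538
```

Call:
jog_arm(moves=[[[15, 37, 0], [0, 0, 0], 40], [[30, 74, 0], [0, 0, 0], 40], [[45, 111, 0], [0, 0, 0], 40], [[60, 148, 0], [0, 0, 0], 40], [[75, 185, 0], [0, 0, 0], 40]])

```text
time_s: 29.55
ee_pos: [0.4798, -0.0409, 0.1302]
eef_rot: [-3.141, -0.0, 1.562]
force: [0.1, -1.3, -2.1]
grip_width: 0.0536
```

Call:
jog_arm(moves=[[[14, 36, 0], [0, 0, 0], 40], [[24, 60, 0], [0, 0, 0], 40], [[25, 65, -10], [0, 0, 0], 40], [[25, 65, -35], [0, 0, 0], 40], [[25, 65, -52], [0, 0, 0], 40]])

```text
time_s: 29.97
ee_pos: [0.504, 0.0225, 0.0765]
eef_rot: [-3.141, 0.0, 1.563]
force: [0.0, -0.0, -2.4]
grip_width: 0.0536
```

Call:
jog_arm(moves=[[[0, 0, -8], [0, 0, 0], 40], [[0, 0, -13], [0, 0, 0], 40], [[0, 0, -15], [0, 0, 0], 40], [[0, 0, -16], [0, 0, 0], 40], [[0, 0, -16], [0, 0, 0], 40]])

```text
time_s: 30.38
ee_pos: [0.505, 0.0218, 0.063]
eef_rot: [3.141, 0.0, 1.562]
force: [0.0, -0.3, -2.7]
grip_width: 0.0535
```

Call:
jog_arm(moves=[[[0, 0, -1], [0, 0, 0], 40], [[0, 0, -2], [0, 0, 0], 40], [[0, 0, -2], [0, 0, 0], 40]])

```text
time_s: 30.63
ee_pos: [0.5053, 0.0219, 0.0624]
eef_rot: [3.14, 0.0, 1.562]
force: [-9.1, 0.0, 19.6]
grip_width: 0.054
```

Call:
jog_arm(moves=[[[0, 0, 0], [0, 0, 0], 60], [[0, 0, 0], [0, 0, 0], 75], [[0, 0, 0], [0, 0, 0], 92], [[0, 0, 0], [0, 0, 0], 92], [[0, 0, 0], [0, 0, 0], 92]])

```text
time_s: 31.05
ee_pos: [0.5047, 0.022, 0.0603]
eef_rot: [3.141, 0.0, 1.562]
force: [-0.3, -0.7, 0.1]
grip_width: 0.0835
```

Call:
jog_arm(moves=[[[0, 0, 5], [0, 0, 0], 92], [[0, 0, 35], [0, 0, 0], 92], [[0, 0, 75], [0, 0, 0], 92], [[-2, -10, 108], [0, 0, 0], 92], [[-5, -45, 112], [0, 0, 0], 92]])

```text
time_s: 31.47
ee_pos: [0.5017, -0.0212, 0.1784]
eef_rot: [3.133, 0.0, 1.565]
force: [1.1, 0.0, 0.6]
grip_width: 0.0919
```

Call:
jog_arm(moves=[[[-4, -40, 0], [0, 0, 0], 94], [[-8, -80, 0], [0, 0, 0], 94], [[-12, -120, 0], [0, 0, 0], 94], [[-16, -160, 0], [0, 0, 0], 94], [[-20, -200, 0], [0, 0, 0], 94]])

```text
time_s: 31.88
ee_pos: [0.479, -0.2249, 0.1728]
eef_rot: [3.141, 0.0, 1.562]
force: [0.4, -1.0, 1.5]
grip_width: 0.0944
```

Call:
jog_arm(moves=[[[-4, -38, 0], [0, 0, 0], 94], [[-8, -68, 0], [0, 0, 0], 94], [[-9, -78, -5], [0, 0, 0], 94], [[-9, -79, -20], [0, 0, 0], 94], [[-9, -79, -40], [0, 0, 0], 94]])

```text
time_s: 32.3
ee_pos: [0.4709, -0.3028, 0.1328]
eef_rot: [3.14, 0.001, 1.561]
force: [1.2, 0.1, 0.2]
grip_width: 0.0941
```

Target z is about 0.058, with the sideways position already right.

Call:
jog_arm(moves=[[[0, 0, -20], [0, 0, 0], 94], [[0, 0, -45], [0, 0, 0], 94], [[0, 0, -65], [0, 0, 0], 94], [[0, 0, -74], [0, 0, 0], 94], [[0, 0, -74], [0, 0, 0], 80]])

```text
time_s: 32.72
ee_pos: [0.47, -0.3009, 0.0565]
eef_rot: [-3.139, -0.002, 1.562]
force: [0.1, 0.1, 0.5]
grip_width: 0.0902
```

Call:
jog_arm(moves=[[[0, 0, 0], [0, 0, 0], 40], [[0, 0, 0], [0, 0, 0], 40], [[0, 0, 0], [0, 0, 0], 40], [[0, 0, 0], [0, 0, 0], 40], [[0, 0, 0], [0, 0, 0], 40]])

```text
time_s: 33.13
ee_pos: [0.4709, -0.3021, 0.0589]
eef_rot: [3.141, 0.001, 1.562]
force: [0.6, 0.4, -0.6]
grip_width: 0.0575
```

Call:
jog_arm(moves=[[[0, 0, 0], [0, 0, 0], 40], [[0, 0, 0], [0, 0, 0], 40], [[0, 0, 0], [0, 0, 0], 40]])

```text
time_s: 33.38
ee_pos: [0.4708, -0.3021, 0.0587]
eef_rot: [3.141, 0.0, 1.562]
force: [-0.3, -0.0, 5.8]
grip_width: 0.0538
```

Call:
jog_arm(moves=[[[0, 0, 20], [0, 0, 0], 40], [[0, 0, 50], [0, 0, 0], 40], [[5, 12, 65], [0, 0, 0], 40], [[19, 46, 65], [0, 0, 0], 40], [[33, 81, 65], [0, 0, 0], 40]])

```text
time_s: 33.8
ee_pos: [0.5038, -0.2209, 0.1239]
eef_rot: [3.14, 0.001, 1.559]
force: [0.1, 0.1, -2.2]
grip_width: 0.0539
```

Call:
jog_arm(moves=[[[15, 36, 0], [0, 0, 0], 40], [[30, 73, 0], [0, 0, 0], 40], [[45, 110, 0], [0, 0, 0], 40], [[60, 147, 0], [0, 0, 0], 40], [[71, 172, 0], [0, 0, 0], 40]])

```text
time_s: 34.22
ee_pos: [0.575, -0.0458, 0.1228]
eef_rot: [-3.141, -0.0, 1.563]
force: [0.3, 0.7, -1.0]
grip_width: 0.0535
```

Call:
jog_arm(moves=[[[1, 2, -10], [0, 0, 0], 40], [[1, 2, -30], [0, 0, 0], 40], [[1, 2, -50], [0, 0, 0], 40], [[1, 2, -60], [0, 0, 0], 40], [[1, 2, -63], [0, 0, 0], 40]])

```text
time_s: 34.63
ee_pos: [0.5746, -0.0471, 0.0592]
eef_rot: [-3.138, -0.0, 1.562]
force: [-11.9, 2.2, 22.2]
grip_width: 0.0535
```

Call:
jog_arm(moves=[[[0, 0, 0], [0, 0, 0], 40], [[0, 0, 0], [0, 0, 0], 40]])

```text
time_s: 34.8
ee_pos: [0.5755, -0.0473, 0.0601]
eef_rot: [-3.141, -0.0, 1.561]
force: [0.6, -0.0, -3.1]
grip_width: 0.0537
```

Call:
jog_arm(moves=[[[0, 0, -1], [0, 0, 0], 40], [[0, 0, -2], [0, 0, 0], 40], [[0, 0, -2], [0, 0, 0], 40]])

```text
time_s: 35.05
ee_pos: [0.5758, -0.0473, 0.0592]
eef_rot: [3.141, 0.0, 1.562]
force: [-3.5, -0.7, 7.7]
grip_width: 0.0539
```

Call:
jog_arm(moves=[[[0, 0, 0], [0, 0, 0], 60], [[0, 0, 0], [0, 0, 0], 75], [[0, 0, 0], [0, 0, 0], 92], [[0, 0, 0], [0, 0, 0], 92], [[0, 0, 0], [0, 0, 0], 92]])

```text
time_s: 35.47
ee_pos: [0.5757, -0.047, 0.0582]
eef_rot: [3.142, -0.0, 1.562]
force: [0.1, -0.7, -0.5]
grip_width: 0.083
```

Call:
jog_arm(moves=[[[0, 0, 5], [0, 0, 0], 92], [[0, 0, 35], [0, 0, 0], 92], [[0, 0, 75], [0, 0, 0], 92], [[0, 0, 112], [0, 0, 0], 92], [[-5, -20, 145], [0, 0, 0], 92]])

```text
time_s: 35.88
ee_pos: [0.571, -0.0651, 0.2061]
eef_rot: [3.14, -0.0, 1.564]
force: [-0.3, -0.2, 0.1]
grip_width: 0.0919
```

Call:
jog_arm(moves=[[[-5, -35, 0], [0, 0, 0], 92], [[-10, -70, 5], [0, 0, 0], 92], [[-15, -95, 10], [0, 0, 0], 92], [[-15, -100, 10], [0, 0, 0], 92], [[-15, -100, 10], [0, 0, 0], 92]])

```text
time_s: 36.3
ee_pos: [0.5554, -0.1682, 0.2136]
eef_rot: [3.141, 0.0, 1.56]
force: [-0.1, 1.0, -0.4]
grip_width: 0.0922
```

Run:
```python
from h import *
np.set_printoptions(precision=4,suppress=True)
s=get("scene","f_scene");d=get("side","f_side");w=get("wrist","f_wrist")
a=s["frame"][80:310,170:410,::-1];b=d["frame"][110:340,150:430,::-1]
cv2.imwrite("pics/f2.png",np.vstack([np.hstack([cv2.resize(a,(400,300)),cv2.resize(b,(400,300))]),cv2.resize(w["frame"][:192,:,::-1],(800,300))]))
for nm,p in(("tin",(.505,.0197,.107)),("jar",(.5755,-.047,.115)),("cap",(.571,.089,.121)),("bob",(.4873,.1949,.04))): print(nm,*[proj(c,p)[0] for c in(s,d,w)])
print(ctrl.get_obs()["ee_pos"])
```

```text
tin [290.2007 168.3329] [281.886  171.4793] [191.003 -44.069]
jar [254.2273 162.3148] [270.3458 146.3065] [279.6458  42.8444]
cap [286.7359 193.2243] [236.4057 170.4883] [ 275.2184 -165.5141]
bob [335.2537 224.0721] [240.3798 244.3078] [ 175.6801 -231.6015]
[ 0.5558 -0.1658  0.213 ]
```

View pics/f2.png

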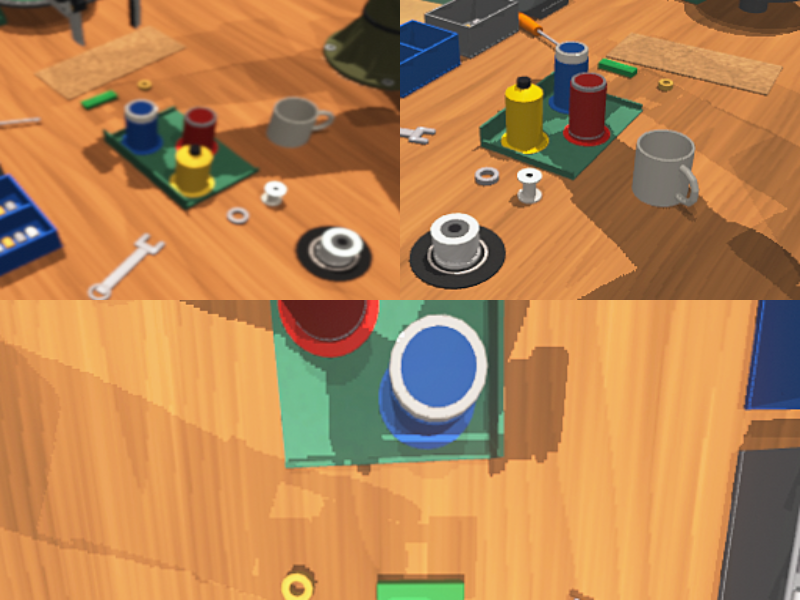

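Each of the three stands on the pad of its own colour, and the pulley and bobbin are where they should be. One last measurement before handing in.

Run:
```python
from h import *
np.set_printoptions(precision=4,suppress=True)
s=get("scene");d=get("side")
def E(c,lo,hi,b): return cv2.fitEllipse(big(mask(c,lo,hi,b)).astype(np.float32))[0]
jobs={"tin":((0,150,60),(8,255,255),(279,160,302,175),(268,164,297,179),(.505,.0197)),
"jar":((95,120,60),(120,255,255),(244,156,265,168),(258,140,283,151),(.5753,-.0468)),
"bottle":((0,0,0),(180,255,60),(280,186,294,200),(228,166,246,178),(.5705,.0893))}
for k,(lo,hi,b1,b2,t) in jobs.items():
    u=E(s,lo,hi,b1);v=E(d,lo,hi,b2);X,r=tri(s,u,d,v);print(k,X,r,"off pad mm",1e3*(X[:2]-t))
o=ctrl.get_obs();print(o["time_s"],o["force"],o["ee_pos"])
```

```text
tin [0.5053 0.0192 0.1072] 0.00045679744871013854 off pad mm [ 0.2631 -0.5128]
jar [ 0.5759 -0.0457  0.1158] 0.0005073893064448623 off pad mm [0.6341 1.1096]
bottle [0.5711 0.0894 0.1158] 0.0010551675599186358 off pad mm [0.6366 0.0622]
36.55 [-1.5844  1.1286 -0.6621] [ 0.5558 -0.1657  0.213 ]
```

```bash
python3 -c "
from station import ctrl
print(ctrl.hand_in())"
```

```text
the job is handed in; nothing more can be done
None
```

I finished the job and handed it in at about 37 s of the 144 s allowed; no verdict was reported. I moved the bottle, tin and jar to the cork mat, set the pulley on the fitting mat, then put all three back in the bay on the pads of their own colours.

| Item | Last measured offset from its target |
|---|---|
| Tin | 0.6 mm from the red pad's centre |
| Jar | 1.3 mm from the blue pad's centre |
| Bottle | 0.6 mm from the yellow pad's centre |
| Pulley | under 1 mm from the fitting mat's centre (measured after release; only looked at again at the end) |

- **Final state:** all four looked upright in the last pictures, and the gripper was open and well clear of everything. The bobbin stood where it began; I judged that by eye and did not re-measure it.
- **Heights:** tin, jar and pulley tops agreed with the text to about 1 mm. The bottle's cap read about 5 mm low, probably because the colour mask also took in the cap's side.
- **Discarded readings:** one blue pad reading was off because the pulley partly hid the pad, and one pulley reading because the mask took in the mat's ring. I measured both again with a clear view.
- **Jar setting down:** it met its pad about 1 mm early, with a brief contact force of about 25 N on the tool, and slid slightly in the fingers. I lowered it again gently before letting go.

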